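Hang the herb infuser on the stock pot

TASK

Get the herb infuser ready for making stock: hang it by its own hook over the rim of the taller of the two pots, wherever on that rim there is room, so that the perforated cylinder hangs inside that pot, clear of its bottom, and the hook's prong is outside. Leave both pots standing where they are.

Things in the scene. Friction and masses are not known exactly. Their poses are not given: they have to be found in the camera images.
- herb_infuser: Steel herb infuser, standing upright, 0.2 kg. Origin: underside centre; +z up its axis, +x where its hook points. In mm: perforated cylinder dia 45, z 0-60; thin stem; bridge z 85-89, 12 wide, out to x 46; there a prong (inner face x 42) goes down to z 51, flared to x 50. The rim goes under the bridge between x 22 and 42. Black grip on the axis above the bridge: z 89-147, 22 along x, 12 along y.
- hook_tip (a point): Point near the lower end of the infuser's prong: at (44, 0, 57) mm in the infuser's frame, 28 mm below the underside of the bridge.
- tall_pot: Taller of two steel pots, loose, 1.6 kg, open, on the hob. Origin: underside centre, z up. Rim 120 mm above it, outer radius 77 mm at the rim (75 mm below it), wall 4 mm, inner floor at 5 mm. Two loop handles, on its +x and -x sides, 20 mm below the rim, reach out to radius 110 mm and are 63 mm wide; the rest of the rim is clear.
- low_pot: The lower steel pot, loose, 1.2 kg, open, on the hob: same diameter, wall and handles, but its rim is only 65 mm above its origin (underside centre), too low for the infuser to hang in. Not to be used. The pots may have changed places.
There are look-alikes about, which are no part of the job. What is shaped like the herb_infuser but blue is not meant.

How it is judged:
At the end, for the whole second after the job is handed in: The infuser hangs at rest on the taller pot's rim: prong tip 76 to 105 mm from the pot's axis and 10 to 40 mm below the rim; underside centre within 60 mm of the axis and over 15 mm above the pot's underside; tilt under 20 degrees; the pot upright, neither pot shifted over 30 mm (horizontal distance between hook_tip and tall_pot between 0.076 and 0.105 m and horizontal distance between herb_infuser and tall_pot below 0.06 m and z of hook_tip in the frame of tall_pot between 0.08 and 0.11 m and z of herb_infuser in the frame of tall_pot above 0.015 m and angle between herb_infuser's own z axis and vertical below 0.35 rad and angle between tall_pot's own z axis and vertical below 0.1 rad and contact force between herb_infuser and tall_pot above 0.3 N and linear speed of herb_infuser below 0.03 m/s); the robot touches nothing.
It fails at once if the taller pot is shifted by more than 30 mm (distance of tall_pot from where it was at the start of the episode above 0.03 m).
It fails at once if the lower pot is shifted by more than 30 mm (distance of low_pot from where it was at the start of the episode above 0.03 m).
It also fails if it takes over 48 s, if anything falls off the work surface, if the arm or the gripper's body presses on something with over 40 N, if the wrist force passes 120 N, or if a joint passes its speed limit or range.

ROBOT

A 7-joint arm with a two-finger parallel gripper is mounted at the origin on a cart in front of the work surface, level with it; the furniture and walls round the work are solid. World frame = base frame: x ahead of the robot, y to its left, z up, the work surface at z = 0. Lengths are in m, angles in rad, forces in N, time in s.
With the tool pointing down it reaches from about 0.425 to 0.825 m from the base axis. Payload 3.6 kg.
Tool frame: the origin (TCP) lies at the very end of the fingers, on their centre line; the grasp point (between the pads) lies 19 mm behind it (bot.grasp_offset is the distance from the TCP to the grasp point, in m); z points along the fingers, y is the line along which they close (so a half turn about z gives the same grasp; the last joint's range is limited). The gripper opens to 93 mm and grips with 3 to 60 N. Pads are 15 mm wide; open, the fingers measure 128 mm over their backs; the gripper's body (75 mm by 188 mm) begins 65 mm behind the grasp point.
Start: joints at [-1.367, 0.615, -0.013, 1.423, 0.008, 1.103, -0.04], TCP at [0.148, 0.633, 0.219] pointing down, gripper open.
Joint ranges: [-3.12, 3.12], [-0.3, 2.06], [-1.34, 1.32], [0.26, 2.42], [-1.36, 4.5], [0.01, 1.98], [-2.84, 2.84]. Speed limits (rad/s): [2.79, 2.79, 3.14, 3.14, 3.14, 3.14, 3.14].

INTERFACE

Orientations are given as a unit quaternion [w, x, y, z].
In Python, from cell import monitor, camera, bot, spotter gives the robot as it stands.
- The arm moves only by the shell command python3 -m handwheel 'ROWS' [FORCE]. ROWS is JSON, a list that holds one entry, the list of rows, each a list of 7 numbers: the shift along the tool's x, y, z in units of 25 mm (1.0 is 25 mm), then the turn, a rotation vector about the tool's x, y, z in units of 5 degrees (1.0 is 5 degrees), then the closure, from 0 (fully open) to 1 (shut). In form: [[[tx, ty, tz, rx, ry, rz, claw], ...]]. A call has 1 to 10 rows; each row is the pose to reach, as a shift and turn from the pose commanded when the call began, along the tool's axes at that moment; what a row does not reach only later rows make up. A row lasts 1/12 s, in which the tool goes at most 41.7 mm and 7.16 degrees, less where a joint would pass 70% of its speed; a pose out of reach is approached as far as the arm can. A call with a gripper value outside its range is refused whole. The fingers move at their own pace and stop on an object; FORCE is the grip in N (left out, the last holds). Time passes only in rows, so rows that repeat a pose let the fingers close. It gives the time, the measured TCP pose, the force, the opening and the grip force at its end, in the units of the state.
- monitor.get_obs(): the state, without advancing time (a new reading comes with each control period).
- camera(name): name is "side" or "top"; returns a dict with "color" (420x560x3 uint8, blue, green, red), "mtx" (3x3 intrinsics, pixels), "extrinsics" (4x4, takes a point from world to camera coordinates). Camera axes: x right, y up, looking along -z (the intrinsics and any distortion apply to the point x, -y, -z); pixel columns grow to the right and rows downward; lengths in m; the calibration is good to about 2 mm. A picture is of the moment at which its call begins. There is no depth.
- bot.close_job(): hands the job in; it is judged then, once.
Trained networks look in a picture, given as the dict that the camera call returned (one of the last four; its "shot" number tells which), for a name from the list of things; names that differ only in an ending like _2 or _b are one class to them, and where a whole thing is asked for, a point or a joint stands for the part that bears it (a point fixed in the world has none). Each returns a list of dicts, best first, with "confidence" (0 to 1); they miss things now and then, are a little off and sometimes report something else, mostly with a low value. They report only what shows in the picture. A call takes as long as a camera call. They do not tell look-alikes from the thing itself.
- spotter.find_in(picture, target): "bbox" ([left, top, right, bottom] in pixels, round what is visible of it).
- spotter.mark_of(picture, target): "location" ([column, row] in pixels: a listed point, or the origin of a listed thing).
The state is a dict: "time_s": time; "qpos": joint angles; "qd": joint speeds; "joint_torque": joint torques, N m; "tool_pos": TCP position; "orientation": TCP orientation; "wrist_force": force on the tool from outside, world axes, zero at the start; "wrist_torque": the same for the moment, N m; "finger_gap": finger opening in m; "gripper_force": force on a finger pad.
Only numpy, scipy, OpenCV 4.12 (cv2) and the standard library are available. Lean on these libraries where they do the work, as an engineer would, in place of code of your own. Each camera call takes 0.05 s, during which the arm holds its last target. There are 200 camera calls.

## Working session

There is one attempt and no reset: what is moved stays moved. The work goes in short steps, Python scripts to look and compute and a shell command to move; the robot and the scene stay as the last step left them, time stands still between calls to the robot, and variables do not carry over. Pictures are saved under pics/ and viewed, at most 10 in all, crops included, and the job is handed in when it is done.

```bash
mkdir -p pics; ls; cat > h.py <<'E'
import numpy as np, cv2
from cell import monitor, camera, bot, spotter
def ray(p,px):
    K=p["mtx"];E=np.array(p["extrinsics"]);R=E[:3,:3];t=E[:3,3]
    d=np.linalg.inv(K)@[px[0],px[1],1]; d=np.array([d[0],-d[1],-d[2]])
    return -R.T@t, R.T@d
def atz(p,px,z):
    o,d=ray(p,px); return o+d*(z-o[2])/d[2]
def proj(p,X):
    E=np.array(p["extrinsics"]);c=E[:3,:3]@np.array(X)+E[:3,3]
    q=np.array(p["mtx"])@[c[0],-c[1],-c[2]]; return q[:2]/q[2]
E
python3 - <<'E'
from h import *
print(monitor.get_obs())
for n in("top","side"):
    p=camera(n);cv2.imwrite(f"pics/{n}0.png",p["color"])
    print(n,p.keys(),ray(p,[280,210]))
    for t in("herb_infuser","hook_tip","tall_pot","low_pot"):
        print(t,[(np.round(a["bbox"]),round(a["confidence"],2)) for a in spotter.find_in(p,t)][:4],[(np.round(a["location"],1),round(a["confidence"],2)) for a in spotter.mark_of(p,t)][:4])
E
```

```text
pics
{'time_s': 0.0, 'qpos': array([-1.36751953,  0.615883  , -0.01259823,  1.42490837,  0.00807413,
        1.10339851, -0.04042093]), 'qd': array([-0.00029681,  0.00045501, -0.00067246, -0.0002003 , -0.00169262,
       -0.0003088 ,  0.00122221]), 'joint_torque': array([-1.74286185e-07, -4.58931828e+01,  2.09084591e-01, -1.65746945e+01,
       -6.10709167e-02,  2.06376251e-02,  2.36532942e-04]), 'tool_pos': array([0.14785613, 0.63213876, 0.2175016 ]), 'orientation': array([-1.33994110e-04,  1.14626218e-01,  9.93407876e-01, -1.26671786e-03]), 'wrist_force': array([-0.48974763, -0.17386322,  0.61249785]), 'wrist_torque': array([-0.00866916, -0.06561331, -0.01981574]), 'gripper_force': 0.0, 'finger_gap': 0.09301635576525592}
top dict_keys(['color', 'mtx', 'extrinsics', 'shot']) (array([0.4558725 , 0.09700556, 1.05656686]), array([ 0.05449799,  0.00648972, -0.99857332]))
herb_infuser [(array([370., 220., 396., 248.]), 0.71), (array([338., 200., 354., 220.]), 0.7)] [(array([375.7, 233.3]), 0.88), (array([344.1, 207.4]), 0.79)]
hook_tip [(array([372., 222., 394., 243.]), 0.9), (array([333
[... 213 characters left out ...]
.3]), 0.56)]
side dict_keys(['color', 'mtx', 'extrinsics', 'shot']) (array([0.32007135, 0.47848858, 0.85646253]), array([ 0.22233158, -0.44349624, -0.86846952]))
herb_infuser [(array([303., 139., 321., 179.]), 0.72), (array([339., 122., 360., 170.]), 0.59)] [(array([305.5, 177.3]), 0.69)]
hook_tip [(array([341., 126., 364., 171.]), 0.93), (array([297., 135., 318., 183.]), 0.71)] [(array([342.1, 142. ]), 0.92), (array([314. , 177.5]), 0.86), (array([199.2, 329.8]), 0.61)]
tall_pot [(array([148., 267., 234., 368.]), 0.6)] [(array([199.7, 326. ]), 0.93), (array([313.3, 177.1]), 0.69), (array([309.4, 175.1]), 0.4)]
low_pot [(array([190., 189., 287., 258.]), 0.92)] [(array([241.4, 230.8]), 0.86)]
```

```bash
python3 - <<'E'
from h import *
a=cv2.imread("pics/top0.png")[100:300,100:440];b=cv2.imread("pics/side0.png")[90:400,100:440]
cv2.imwrite("pics/a.png",cv2.resize(a,None,fx=2.35,fy=2.35,interpolation=2))
cv2.imwrite("pics/b.png",cv2.resize(b,None,fx=1.9,fy=1.9,interpolation=2))
E
```

```text
(no output)
```

View pics/a.png

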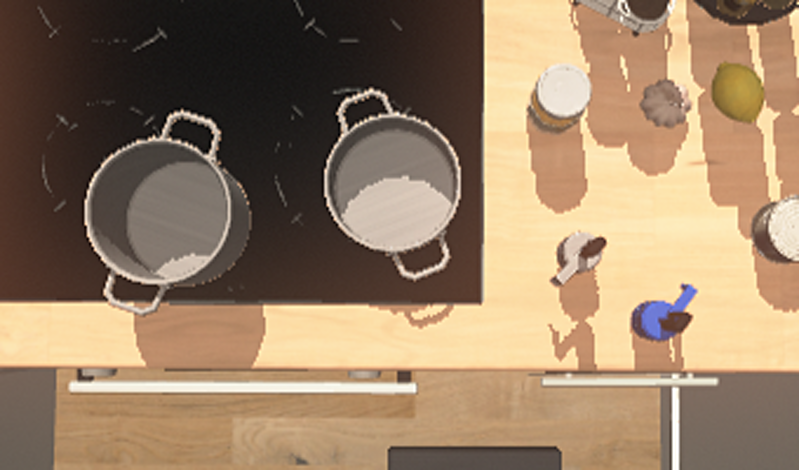

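View pics/b.png

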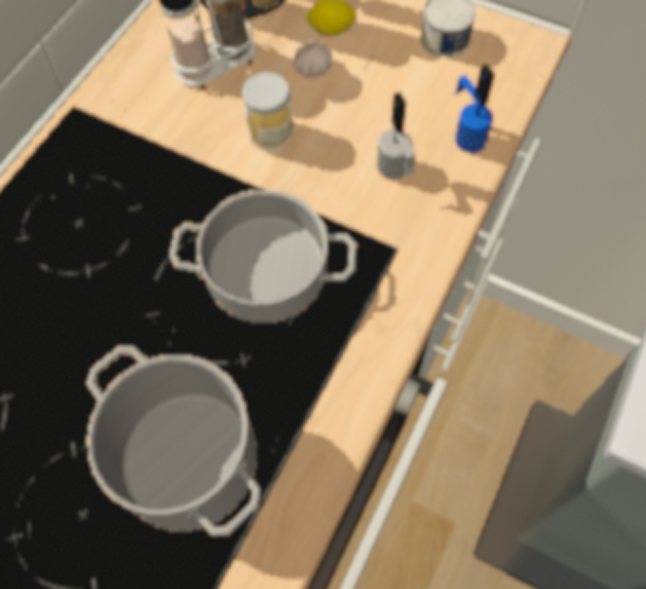

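The tall pot is on the left in the top view, rim centre at about crop (158,211) with handles at (195,115) and (133,308). The steel infuser is at about crop (580,252), its hook pointing to the lower left and ending at (557,280). The blue one is at (660,318).

```bash
python3 - <<'E'
from h import *
from scipy.optimize import least_squares
t=camera("top");s=camera("side")
T=lambda x,y:(100+x/2.35,100+y/2.35); S=lambda x,y:(100+x/1.9,90+y/1.9)
print("rim top",[np.round(atz(t,T(*q),.12)[:2],3) for q in[(85,212),(231,212),(160,138),(155,284)]])
print("rim side",[np.round(atz(s,S(*q),.12)[:2],3) for q in[(89,440),(247,440),(170,354),(165,522)]])
print("handles top",[np.round(atz(t,T(*q),.098)[:2],3) for q in[(197,114),(133,311)]])
print("low rim",[np.round(atz(t,T(*q),.065)[:2],3) for q in[(325,183),(461,183),(393,114),(393,252)]])
def tri(a,b):
    o1,d1=ray(t,a);o2,d2=ray(s,b);l=np.linalg.lstsq(np.c_[d1,-d2],o2-o1,rcond=None)[0]
    p,q=o1+l[0]*d1,o2+l[1]*d2;return np.round((p+q)/2,4),np.round(np.linalg.norm(p-q),4)
# grip masks
for p,box,n in((t,(335,190,365,225),'t'),(s,(295,135,325,190),'s')):
    x0,y0,x1,y1=box;c=p["color"][y0:y1,x0:x1].astype(int);m=c.max(2)<75
    k,l,st,ce=cv2.connectedComponentsWithStats(m.astype('u1'));i=1+np.argmax(st[1:,4])
    v,u=np.where(l==i);print(n,st[i],"cent",ce[i]+[x0,y0]);
    j=np.argmin(v);print("topmost",u[v==v.min()].mean()+x0,v.min()+y0,"right",u.max()+x0,v[u==u.max()].mean()+y0,"left",u.min()+x0,v[u==u.min()].mean()+y0)
    cv2.imwrite(f"pics/z{n}.png",cv2.resize(p["color"][y0:y1,x0:x1],None,fx=11,fy=11,interpolation=0)[:600])
print(tri(T(603,241),S(400,97)), "top at z.147",atz(t,T(603,241),.147),"hook end",atz(t,T(557,280),.087))
print("side base",atz(s,S(395,165),0.0),"side gtop",atz(s,S(400,97),.147))
a=cv2.imread("pics/zt.png");b=cv2.imread("pics/zs.png");h=max(len(a),len(b))
pad=lambda i:cv2.copyMakeBorder(i,0,h-len(i),0,0,0)
cv2.imwrite("pics/z.png",np.hstack([pad(a),pad(b)]))
E
```

```text
rim top [array([0.553, 0.457]), array([0.554, 0.304]), array([0.632, 0.38 ]), array([0.479, 0.382])]
rim side [array([0.619, 0.422]), array([0.484, 0.352]), array([0.598, 0.313]), array([0.513, 0.451])]
handles top [array([0.662, 0.348]), array([0.45 , 0.411])]
low rim [array([0.593, 0.213]), array([0.594, 0.062]), array([0.671, 0.138]), array([0.517, 0.137])]Traceback (most recent call last):
  File "<stdin>", line 15, in <module>
    return _wrapfunc(a, 'argmax', axis=axis, out=out, **kwds)
    return bound(*args, **kwds)
ValueError: attempt to get argmax of an empty sequence
```

```bash
python3 - <<'E'
from h import *
t=camera("top");s=camera("side")
T=lambda x,y:(100+x/2.35,100+y/2.35); S=lambda x,y:(100+x/1.9,90+y/1.9)
def tri(a,b):
    o1,d1=ray(t,a);o2,d2=ray(s,b);l=np.linalg.lstsq(np.c_[d1,-d2],o2-o1,rcond=None)[0]
    p,q=o1+l[0]*d1,o2+l[1]*d2;return np.round((p+q)/2,4),np.round(np.linalg.norm(p-q),4)
print(tri(T(603,241),S(400,97)), "top at z.147",atz(t,T(601,241),.147),"hook end",atz(t,T(557,280),.087))
print("side base",atz(s,S(395,165),0.0),"side gtop",atz(s,S(400,97),.147))
I=[]
for p,(x0,y0,x1,y1) in((t,(330,190,368,228)),(s,(294,135,330,190))):
    I.append(cv2.resize(p["color"][y0:y1,x0:x1],None,fx=10,fy=10,interpolation=0))
h=max(map(len,I))
cv2.imwrite("pics/z.png",np.hstack([cv2.copyMakeBorder(i,0,h-len(i),0,0,0) for i in I]))
E
```

```text
(array([ 0.5249, -0.0823,  0.1354]), np.float64(0.0012)) top at z.147 [ 0.52455603 -0.07785044  0.147     ] hook end [ 0.48651239 -0.04161031  0.087     ]
side base [ 0.51977845 -0.07851429  0.        ] side gtop [ 0.52103807 -0.07350741  0.147     ]
```

View pics/z.png

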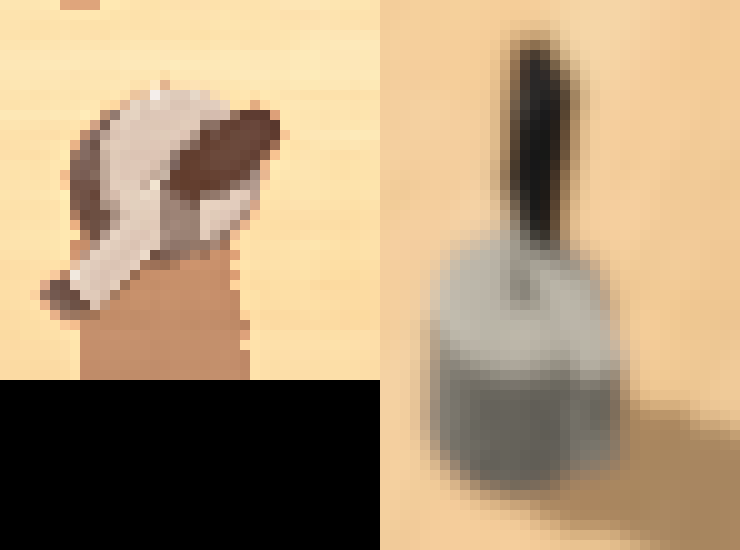

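The crop shows the steel infuser in both views: in the top view the grip is centred at about (352.8,205.3) and the bridge end is at (338,219). In the side view the grip spans (305–311, 139–159) and the cylinder base is near (306,184).

```bash
python3 - <<'E'
from h import *
t=camera("top");s=camera("side")
g=atz(t,(352.8,205.6),.118);e=atz(t,(338,219),.089)
print("grip",g,"bridge end",e,"len",np.linalg.norm((e-g)[:2]),"yaw",np.degrees(np.arctan2(*(e-g)[[1,0]])))
print("side grip mid",atz(s,(294+16.0,135+14),.118),"base", atz(s,(294+13.2,135+45.2),0))
print("cyl top", atz(t,(330+16.5,190+17.5),.06))
for yaw in(130,135,140):
    c,n=np.cos(np.radians(yaw)),np.sin(np.radians(yaw));b=np.array([.519,-.0775,0])
    for z,x in((.147,0),(.089,0),(.089,.046),(.06,-.0225),(.051,.05),(0,0)):
        X=b+[x*c,x*n,z];print(yaw,z,x,proj(t,X).round(1)-[330,190],proj(s,X).round(1)-[294,135])
E
```

```text
grip [ 0.51917031 -0.07613016  0.118     ] bridge end [ 0.48684312 -0.04380659  0.089     ] len 0.045714991726168996 yaw 135.00321099476866
side grip mid [ 0.52056809 -0.07429463  0.118     ] base [ 0.51700224 -0.06832807  0.        ]
cyl top [ 0.51799004 -0.07032104  0.06      ]
130 0.147 0 [25.6 14.9] [18.1  5.1]
130 0.089 0 [21.2 16.4] [16.4 21. ]
130 0.089 0.046 [ 7.4 28. ] [21.6 36.5]
130 0.06 -0.0225 [25.8 11.7] [13.1 21. ]
130 0.051 0.05 [ 4.2 29.4] [20.8 47. ]
130 0 0 [15.5 18.5] [14.  42.2]
135 0.147 0 [25.6 14.9] [18.1  5.1]
135 0.089 0 [21.2 16.4] [16.4 21. ]
135 0.089 0.046 [ 8.5 29.1] [23.3 36.1]
135 0.06 -0.0225 [25.3 11.1] [12.4 21.2]
135 0.051 0.05 [ 5.3 30.7] [22.5 46.6]
135 0 0 [15.5 18.5] [14.  42.2]
140 0.147 0 [25.6 14.9] [18.1  5.1]
140 0.089 0 [21.2 16.4] [16.4 21. ]
140 0.089 0.046 [ 9.6 30.2] [24.9 35.6]
140 0.06 -0.0225 [24.7 10.6] [11.6 21.4]
140 0.051 0.05 [ 6.5 31.8] [24.2 46.1]
140 0 0 [15.5 18.5] [14.  42.2]
```

```bash
cat >> h.py <<'E'
from scipy.spatial.transform import Rotation as Ro
def go(pos,yang):
    "row to reach TCP pos, pointing down, tool y at world angle yang (deg)"
    o=monitor.get_obs();q=o["orientation"];R=Ro.from_quat([q[1],q[2],q[3],q[0]])
    a=np.radians(yang);y=np.array([np.cos(a),np.sin(a),0]);z=np.array([0,0,-1.]);
    G=Ro.from_matrix(np.c_[np.cross(y,z),y,z])
    print("t",o["time_s"],"row",np.round(R.inv().apply(np.array(pos)-o["tool_pos"])/.025,2),np.round(np.degrees((R.inv()*G).as_rotvec())/5,2),"yang",np.degrees(np.arctan2(*R.as_matrix()[[1,0],1])))
E
python3 - <<'E'
from h import *
go([.42,.42,.27],60)
t=camera("top");print("blue",atz(t,(100+672/2.35,100+321/2.35),.118))
E
```

```text
t 1.2 row [-12.53  -5.81  -2.05] [-0.    0.    3.37] yang 76.83731314795703
blue [ 0.44353729 -0.15723031  0.118     ]
```

```bash
python3 -m handwheel '[[[-12.5,-5.8,-2,0,0,3.4,0.5],[-12.5,-5.8,-2,0,0,3.4,0.5],[-12.5,-5.8,-2,0,0,3.4,0.5],[-12.5,-5.8,-2,0,0,3.4,0.5],[-12.5,-5.8,-2,0,0,3.4,0.5],[-12.5,-5.8,-2,0,0,3.4,0.5],[-12.5,-5.8,-2,0,0,3.4,0.5],[-12.5,-5.8,-2,0,0,3.4,0.5],[-12.5,-5.8,-2,0,0,3.4,0.5],[-12.5,-5.8,-2,0,0,3.4,0.5]]]'; python3 -c "
from h import *
go([.52,-.076,.25],43)"
```

```text
time_s: 2.08
tool_pos: [0.425, 0.4157, 0.2696]
orientation: [0.002, 0.265, 0.964, -0.0]
wrist_force: [-0.3, -0.5, -0.6]
finger_gap: 0.0465
gripper_force: 0.0
t 2.0833 row [-13.32 -14.95   0.83] [0.02 0.05 3.25] yang 59.23176449308882
```

```bash
python3 -m handwheel '[[[-13.3,-15,0.8,0,0,3.2,0.6],[-13.3,-15,0.8,0,0,3.2,0.6],[-13.3,-15,0.8,0,0,3.2,0.6],[-13.3,-15,0.8,0,0,3.2,0.6],[-13.3,-15,0.8,0,0,3.2,0.6],[-13.3,-15,0.8,0,0,3.2,0.6],[-13.3,-15,0.8,0,0,3.2,0.6],[-13.3,-15,0.8,0,0,3.2,0.6],[-13.3,-15,0.8,0,0,3.2,0.6],[-13.3,-15,0.8,0,0,3.2,0.6]]]'; python3 -c "
from h import *
go([.52,-.076,.19],43)"
```

```text
time_s: 2.92
tool_pos: [0.5014, 0.0129, 0.252]
orientation: [-0.0, 0.39, 0.921, 0.001]
wrist_force: [0.4, 0.5, 0.3]
finger_gap: 0.0371
gripper_force: 0.0
t 2.9167 row [-3.07 -1.94  2.48] [ 0.01 -0.01  0.21] yang 44.040953612882376
```

```bash
python3 -m handwheel '[[[-3,-1.9,2.2,0,0,0.2,0.6],[-3,-1.9,2.2,0,0,0.2,0.6],[-3,-1.9,2.2,0,0,0.2,0.6],[-3,-1.9,2.2,0,0,0.2,0.6],[-3,-1.9,2.2,0,0,0.2,0.6],[-3,-1.9,2.2,0,0,0.2,0.6]]]'; python3 - <<'E'
from h import *
go([.52,-.076,.106],43)
t=camera("top");s=camera("side")
I=[cv2.resize(p["color"][y0:y1,x0:x1],None,fx=6,fy=6,interpolation=2) for p,(x0,y0,x1,y1) in((t,(310,160,380,240)),(s,(285,110,345,190)))]
cv2.imwrite("pics/g.png",np.hstack(I))
print(monitor.get_obs()["tool_pos"])
for z in(.147,.118): print(proj(s,[.52,-.076,z]))
E
```

```text
time_s: 3.42
tool_pos: [0.5197, -0.0717, 0.1973]
orientation: [-0.0, 0.398, 0.917, 0.001]
wrist_force: [0.8, 0.3, -0.3]
finger_gap: 0.0373
gripper_force: 0.0
t 3.4167 row [-0.14 -0.12  3.65] [ 0.02 -0.01  0.01] yang 43.04478474081499
[ 0.51991795 -0.07175136  0.19780564]
[311.41316921 140.4373457 ]
[310.53451662 148.56357964]
```

View pics/g.png

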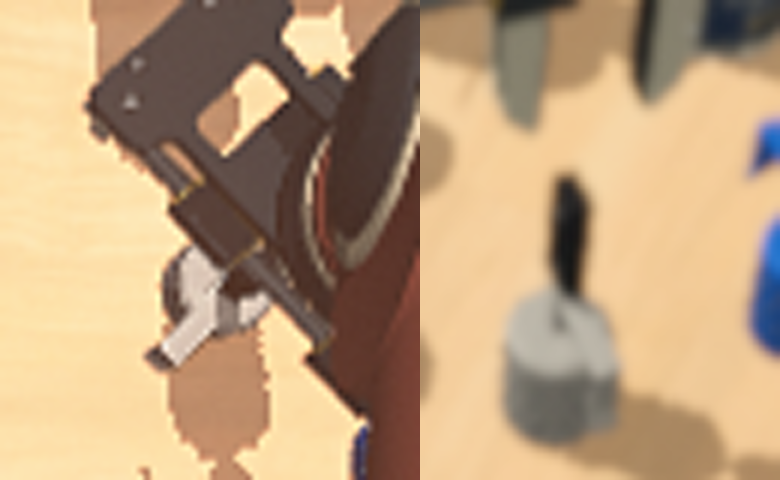

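The fingers straddle the grip in both views: the side-view fingertips are at about (302,132) and (323,127), and the grip top is at (310,140). I'll descend and close.

```bash
python3 -m handwheel '[[[-0.15,-0.1,2,0,0,0,0.6],[-0.15,-0.1,3,0,0,0,0.6],[-0.15,-0.1,3.65,0,0,0,0.6],[-0.15,-0.1,3.65,0,0,0,0.6],[-0.15,-0.1,3.65,0,0,0,0.6],[-0.15,-0.1,3.65,0,0,0,1],[-0.15,-0.1,3.65,0,0,0,1],[-0.15,-0.1,3.65,0,0,0,1],[-0.15,-0.1,3.65,0,0,0,1],[-0.15,-0.1,3.65,0,0,0,1]]]' 30; python3 - <<'E'
from h import *
t=camera("top");s=camera("side")
I=[cv2.resize(p["color"][y0:y1,x0:x1],None,fx=6,fy=6,interpolation=2) for p,(x0,y0,x1,y1) in((t,(310,160,380,240)),(s,(285,110,345,190)))]
cv2.imwrite("pics/g2.png",np.hstack(I)); o=monitor.get_obs();print(o["tool_pos"],o["wrist_force"])
E
```

```text
time_s: 4.35
tool_pos: [0.5209, -0.079, 0.1067]
orientation: [0.001, 0.4, 0.916, 0.0]
wrist_force: [1.2, 1.1, 2.6]
finger_gap: 0.0119
gripper_force: 30.0
[ 0.52091376 -0.07903346  0.1066648 ] [0.74728026 0.84151666 3.45464368]
```

View pics/g2.png

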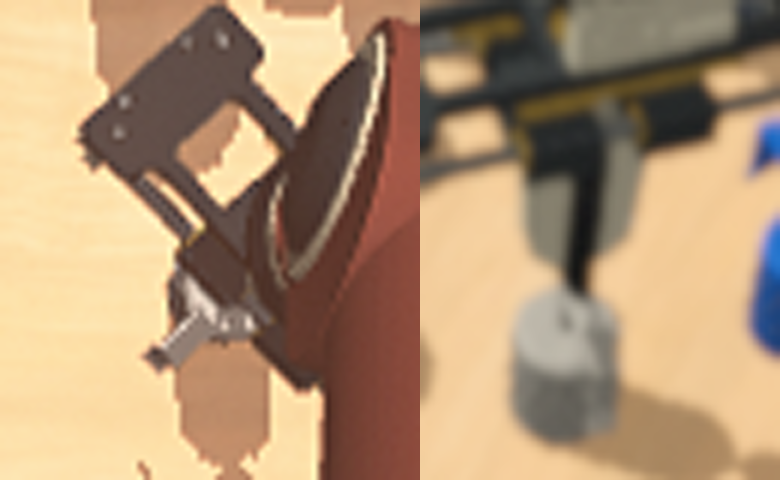

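The grip is held between the pads: the gap is 11.9 mm and the force 30 N. Lifting now.

```bash
python3 -m handwheel '[[[0,0,-1,0,0,0,1],[0,0,-2,0,0,0,1],[0,0,-4,0,0,0,1],[0,0,-6,0,0,0,1],[0,0,-6.6,0,0,0,1],[0,0,-6.6,0,0,0,1],[0,0,-6.6,0,0,0,1]]]'; python3 - <<'E'
from h import *
go([.53,.17,.275],14);go([.565,.424,.275],-15)
E
```

```text
time_s: 5.03
tool_pos: [0.5202, -0.0793, 0.2719]
orientation: [0.001, 0.4, 0.916, 0.0]
wrist_force: [-0.7, -0.8, -2.9]
finger_gap: 0.0116
gripper_force: 30.0
t 5.0333 row [ 7.05  7.07 -0.12] [0.02 0.02 5.77] yang 42.82576314335026
t 5.0333 row [13.55 15.   -0.12] [3.000e-02 1.000e-02 1.157e+01] yang 42.82576314335026
```

```bash
python3 -m handwheel '[[[0.7,0.7,-0.1,0,0,0.6,1],[1.4,1.4,-0.1,0,0,1.2,1],[2.4,2.4,-0.1,0,0,2,1],[3.4,3.4,-0.1,0,0,2.8,1],[4.4,4.4,-0.1,0,0,3.6,1],[5.4,5.4,-0.1,0,0,4.4,1],[6.2,6.2,-0.1,0,0,5.2,1],[7,7,-0.1,0,0,5.8,1],[7,7,-0.1,0,0,5.8,1]]]'; python3 - <<'E'
from h import *
go([.565,.424,.275],-15)
E
```

```text
time_s: 5.78
tool_pos: [0.5265, 0.1771, 0.2696]
orientation: [-0.004, 0.613, 0.79, -0.001]
wrist_force: [0.2, 2.3, -2.7]
finger_gap: 0.0115
gripper_force: 30.0
t 5.7833 row [ 9.18  3.95 -0.19] [-0.08 -0.04  5.89] yang 14.42742096268084
```

```bash
python3 -m handwheel '[[[1,0.4,-0.1,0,0,0.6,1],[2,0.9,-0.1,0,0,1.2,1],[3.2,1.4,-0.2,0,0,2,1],[4.4,1.9,-0.2,0,0,2.8,1],[5.6,2.4,-0.2,0,0,3.6,1],[6.8,2.9,-0.2,0,0,4.4,1],[8,3.4,-0.2,0,0,5.2,1],[9,3.9,-0.2,0,0,5.8,1],[9,3.9,-0.2,0,0,5.8,1],[9,3.9,-0.2,0,0,5.8,1]]]'; python3 -m handwheel '[[[0,0,0,0,0,0,1],[0,0,0,0,0,0,1],[0,0,0,0,0,0,1]]]'; python3 - <<'E'
from h import *
go([.565,.424,.275],-15);go([.565,.424,.145],-15)
t=camera("top");s=camera("side")
o=monitor.get_obs();tp=o["tool_pos"]
for p,n in((t,"t"),(s,"s")):
    print(n,[(np.round(a["location"],1),round(a["confidence"],2)) for a in spotter.mark_of(p,"hook_tip")][:3],[(np.round(a["location"],1),round(a["confidence"],2)) for a in spotter.mark_of(p,"herb_infuser")][:3])
    b=tp-[0,0,.1067]; c,q=np.cos(np.radians(75)),np.sin(np.radians(75))
    im=cv2.resize(p["color"],None,fx=4,fy=4,interpolation=2)
    for x,z in((0,0),(.046,.087),(.044,.057),(0,.06)):
        u=proj(p,b+[x*c,x*q,z]);cv2.circle(im,tuple(int(v*4+2) for v in u),3,(0,0,255),-1)
    x0,y0=((120,100) if n=="t" else (130,160))
    cv2.imwrite(f"pics/p{n}.png",im[y0*4:y0*4+560,x0*4:x0*4+400])
cv2.imwrite("pics/p.png",np.hstack([cv2.imread("pics/pt.png"),cv2.imread("pics/ps.png")]))
E
```

```text
time_s: 6.62
tool_pos: [0.5683, 0.4112, 0.2736]
orientation: [-0.0, 0.793, 0.609, -0.004]
wrist_force: [0.5, -1.1, -2.0]
finger_gap: 0.0118
gripper_force: 30.0
time_s: 6.87
tool_pos: [0.5706, 0.4079, 0.2781]
orientation: [0.0, 0.795, 0.607, -0.001]
wrist_force: [0.0, -0.3, -1.5]
finger_gap: 0.0119
gripper_force: 30.0
t 6.8667 row [ 0.56 -0.39  0.12] [-0.    0.02 -0.06] yang -15.311196382231293
t 6.8667 row [ 0.57 -0.38  5.32] [-0.    0.02 -0.06] yang -15.311196382231293
t [(array([119.9, 173.4]), 0.81), (array([391.4, 224.6]), 0.63)] [(array([377.1, 233.1]), 0.68), (array([147.4, 178. ]), 0.58)]
s [(array([131.9, 331.5]), 0.71)] []
```

View pics/p.png

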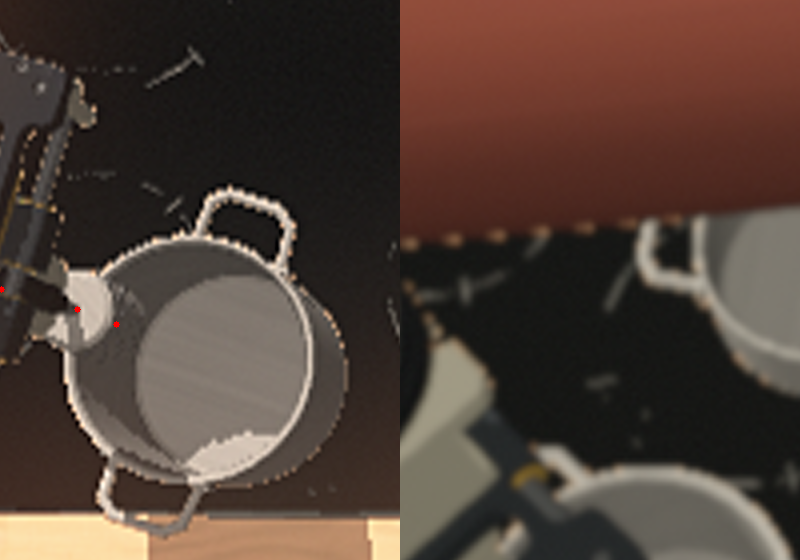

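The infuser hangs upright in the gripper over the left edge of the pot. The cylinder disc centre is at about (72,310) in the left panel and the prediction was (78,310), so the axis is about 2–3 mm hook-ward of the TCP. I'll aim the TCP at 41 mm radius.

```bash
python3 -m handwheel '[[[0.5,-0.35,0.5,0,0,0,1],[0.5,-0.35,1.2,0,0,0,1],[0.5,-0.35,2,0,0,0,1],[0.5,-0.35,2.6,0,0,0,1],[0.5,-0.35,2.6,0,0,0,1],[0.5,-0.35,2.6,0,0,0,1],[0.5,-0.35,2.6,0,0,0,1]]]'; python3 - <<'E'
from h import *
go([.5646,.4221,.1445],-15)
t=camera("top")
o=monitor.get_obs();tp=o["tool_pos"];print(tp)
print([(np.round(a["location"],1),round(a["confidence"],2)) for a in spotter.mark_of(t,"hook_tip")][:3])
c,q=np.cos(np.radians(75)),np.sin(np.radians(75));b=tp-[0,0,.1067]+.0025*np.array([c,q,0])
im=cv2.resize(t["color"],None,fx=6,fy=6,interpolation=2)
for x,z in((.046,.087),(.044,.057),(0,.06)):
    u=proj(t,b+[x*c,x*q,z]);cv2.circle(im,tuple(int(v*6+3) for v in u),3,(0,0,255),-1)
for a in np.arange(0,6.28,.2):
    u=proj(t,[.554+.077*np.cos(a),.3825+.077*np.sin(a),.12]);cv2.circle(im,tuple(int(v*6+3) for v in u),2,(0,255,0),-1)
cv2.imwrite("pics/q.png",im[130*6:225*6,100*6:225*6])
E
```

```text
time_s: 7.75
tool_pos: [0.5637, 0.4225, 0.2121]
orientation: [0.001, 0.794, 0.607, -0.003]
wrist_force: [-2.4, -4.1, -0.7]
finger_gap: 0.0116
gripper_force: 30.0
t 7.75 row [0.01 0.05 2.71] [-0.02  0.07 -0.04] yang -15.187742935821184
[0.5637215  0.42256636 0.21213146]
[(array([122.9, 179.7]), 0.87), (array([394.1, 226.1]), 0.67)]
```

View pics/q.png

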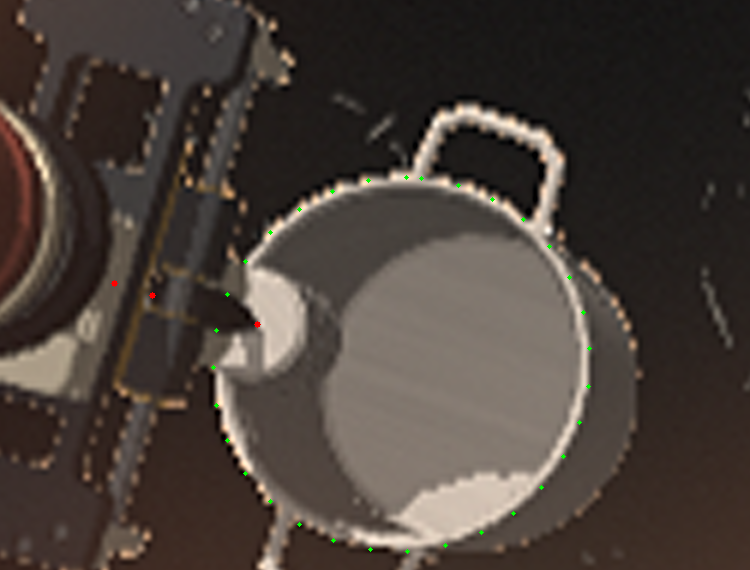

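The green rim circle lies on the pot's rim, and the cylinder's right edge at 305 matches its predicted centre at (257,325) to within a pixel or two. Descending now.

```bash
python3 -m handwheel '[[[0,0,0.4,0,0,0,1],[0,0,0.8,0,0,0,1],[0,0,1.2,0,0,0,1],[0,0,1.6,0,0,0,1],[0,0,2,0,0,0,1],[0,0,2.3,0,0,0,1],[0,0,2.5,0,0,0,1],[0,0,2.5,0,0,0,1],[0,0,2.5,0,0,0,1]]]'; python3 -c "
from h import *
go([.5646,.4221,.1415],-15)"
```

```text
time_s: 8.6
tool_pos: [0.5638, 0.4232, 0.1485]
orientation: [0.0, 0.794, 0.607, -0.003]
wrist_force: [-1.0, -3.3, -3.9]
finger_gap: 0.0122
gripper_force: 30.0
t 8.6 row [-0.03  0.04  0.28] [-0.03  0.05 -0.04] yang -15.1891520145177
```

```bash
python3 -m handwheel '[[[0,0,0.1,0,0,0,1],[0,0,0.15,0,0,0,1],[0,0,0.2,0,0,0,1],[0,0,0.25,0,0,0,1],[0,0,0.28,0,0,0,1],[0,0,0.28,0,0,0,1],[0,0,0.28,0,0,0,1]]]'; python3 - <<'E'
from h import *
t=camera("top");x=100;print(monitor.get_obs()["wrist_force"],monitor.get_obs()["tool_pos"])
cv2.imwrite("pics/r.png",cv2.resize(t["color"],None,fx=6,fy=6,interpolation=2)[130*6:225*6,100*6:225*6])
E
```

```text
time_s: 9.18
tool_pos: [0.5649, 0.424, 0.1444]
orientation: [0.0, 0.794, 0.608, -0.0]
wrist_force: [-2.2, -5.9, 0.6]
finger_gap: 0.0118
gripper_force: 30.0
[-2.15011769 -4.99121917  0.16448313] [0.56485227 0.42401702 0.14435888]
```

View pics/r.png

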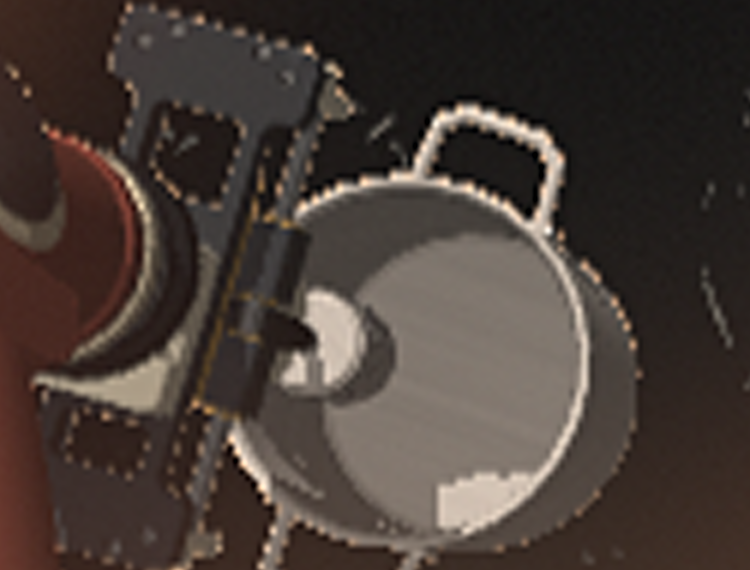

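The cylinder is inside the pot, and the bridge now rests on the rim: the z force rose by about 3 N and the descent stopped at 0.144. Releasing.

```bash
python3 -m handwheel '[[[0,0,0,0,0,0,0.8],[0,0,0,0,0,0,0.7],[0,0,0,0,0,0,0.6],[0,0,0,0,0,0,0.6],[0,0,0,0,0,0,0.6],[0,0,0,0,0,0,0.6]]]'; python3 -m handwheel '[[[0,0,-0.5,0,0,0,0.6],[0,0,-1.2,0,0,0,0.6],[0,0,-2.4,0,0,0,0.6],[0,0,-3.6,0,0,0,0.6],[0,0,-5,0,0,0,0.6],[-3,0,-6,0,0,0,0.6],[-4,0,-6,0,0,0,0.6],[-5,0,-6,0,0,0,0.6],[-6,0,-6,0,0,0,0.6],[-6,0,-6,0,0,0,0.6]]]'; python3 - <<'E'
from h import *
t=camera("top");s=camera("side")
I=[cv2.resize(p["color"][y0:y1,x0:x1],None,fx=4,fy=4,interpolation=2) for p,(x0,y0,x1,y1) in((t,(120,130,218,250)),(s,(140,250,240,370)))]
cv2.imwrite("pics/f.png",np.hstack(I))
E
```

```text
time_s: 9.73
tool_pos: [0.5652, 0.4251, 0.144]
orientation: [-0.0, 0.794, 0.608, 0.001]
wrist_force: [0.8, 0.0, 0.5]
finger_gap: 0.0371
gripper_force: 0.0
time_s: 10.57
tool_pos: [0.5263, 0.271, 0.297]
orientation: [0.002, 0.798, 0.603, 0.0]
wrist_force: [-0.0, -0.1, 0.4]
finger_gap: 0.0373
gripper_force: 0.0
```

View pics/f.png

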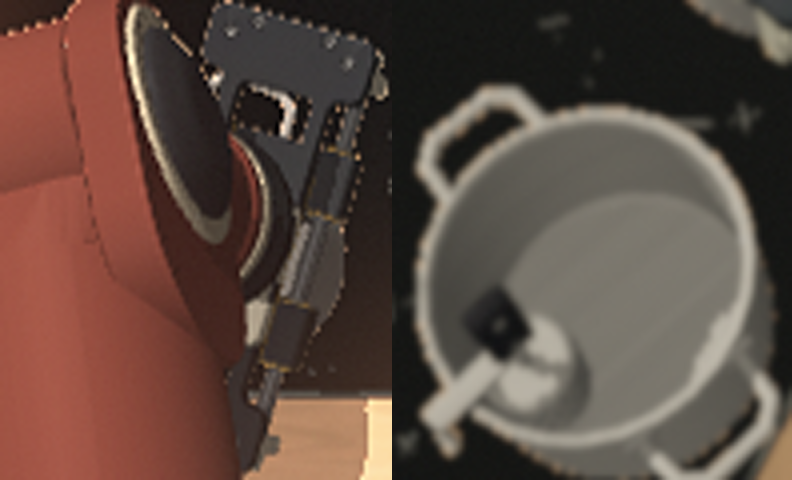

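The side view shows the infuser hanging on the rim: its bridge crosses at about (450,390), the prong is outside, the cylinder is inside, and the pot has not moved. Handing in.

```bash
python3 -m handwheel '[[[0,0,0,0,0,0,0.6],[0,0,0,0,0,0,0.6],[0,0,0,0,0,0,0.6],[0,0,0,0,0,0,0.6],[0,0,0,0,0,0,0.6],[0,0,0,0,0,0,0.6]]]'; python3 -c "
from h import *
print(bot.close_job())"
```

```text
time_s: 11.17
tool_pos: [0.5258, 0.28, 0.2934]
orientation: [0.0, 0.794, 0.608, -0.0]
wrist_force: [-0.9, 0.4, 0.7]
finger_gap: 0.0376
gripper_force: 0.0
the job is handed in; nothing more can be done
None
```

The steel infuser hangs by its hook on the tall pot's rim, cylinder inside and prong outside, with the gripper clear and no sign that either pot was moved; I handed the job in at about 11 s, and no verdict came back.

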